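Close the tea tin and hand up its outer lid

TASK

Stand the open rectangular tin squarely and fully down in the pocket of the wooden holder and let go of it; then pick up the two nested lids together, lower them onto the tin until the inner lid is fully home, and let go. Then take the outer lid by its bar, lift it alone straight up, leaving the inner lid lying undisturbed on the tin, and finish still holding the outer lid level about 10 cm above where it sat, so that I can take it from you. Drop nothing, keep the tin upright, never part the two lids before the inner one is home on the tin, and leave the other things on the ledge where they are.

Things in the scene. Friction and masses are not known exactly. Their poses are not given: they have to be found in the camera images.
- tin_center (a point): Centre (half-way up) of the open rectangular steel tin, 80 mm along x, 50 along y, 60 high, walls 3 (mouth 74 x 44), 0.3 kg. Starts upright and empty on the ledge; z is up. Half a turn about z makes no difference.
- holder_pocket (a point): Centre of the pocket floor (6 mm above the ledge) of the fixed wooden holder: a block 116 mm along x, 86 along y, 22 high, with a rectangular pocket 84 x 54, 16 deep, its top 8 flaring out by 6 per side. Fully home, the tin's centre is 30 above this point and its x lies along the holder's x, either way round.
- inner_center (a point): Centre of the inner steel lid's flange, 90 mm (x) x 60 (y) x 10 thick; lid 0.12 kg. Below: plug 73 x 43, 14 deep, lowest 6 tapering 3 per side; it drops into the tin's mouth till the flange rests on the rim (this point 35 above the tin's centre), overhanging the tin 5 per side. Above: boss 70 x 40 x 9. Starts on its plug on the ledge under the outer lid. Half turns alike.
- outer_bar (a point): Centre of the wooden bar (44 mm x, 14 y, 24 high) on the flat top of the outer lid, a steel hood 82 x 52 x 18, open below, 0.1 kg. It rests loose on the inner lid's flange, over the boss with 3 play; this point is then 35 above the flange centre. The flange stands out 4 beyond the hood all round: grip the flange to move both lids.
- dabba: Bystander: round blue enamel tin, 100 mm across, 115 high; origin at the centre of its underside.
- sugar_pot: Bystander: round steel sugar pot with a hinged lid and side handle, 92 mm across, 96 high; origin at the centre of its underside.
- pepper_mill: Bystander: glass pepper mill, 56 mm across, 105 high; origin at the centre of its underside.
- salt_bowl: Bystander: small white open bowl, 72 mm across, 30 high; origin at the centre of its underside.
- cardamom_pot: Bystander: small glass pot with steel cap, 49 mm across, 52 high; origin at the centre of its underside.
- spatula: Bystander: wooden spatula lying flat, 270 mm long; origin at the centre of its underside.
Not all that is in view belongs to the job. Leave any blue or green look-alike of the part that bears tin_center alone.

How it is judged:
On the way, in this order (a step that is already met when the one before it is completed fails the run):
1. the tin stands fully home and square in the holder's pocket, let go (x of tin_center in the frame of holder_pocket between -0.004 and 0.004 m and y of tin_center in the frame of holder_pocket between -0.004 and 0.004 m and z of tin_center in the frame of holder_pocket between 0.027 and 0.033 m and angle between the x axis of tin_center and the x axis of holder_pocket, either way round below 0.09 rad and angle between tin_center's own z axis and vertical below 0.05 rad and contact force between the fingers and tin below 0.05 N and linear speed of tin below 0.03 m/s), for 0.2 s.
2. both lids, still nested, are home on the tin and let go (x of tin_center in the frame of holder_pocket between -0.004 and 0.004 m and y of tin_center in the frame of holder_pocket between -0.004 and 0.004 m and z of tin_center in the frame of holder_pocket between 0.027 and 0.033 m and angle between the x axis of tin_center and the x axis of holder_pocket, either way round below 0.09 rad and angle between each of tin_center, inner_center's own z axis and vertical below 0.05 rad and x of inner_center in the frame of tin_center between -0.0045 and 0.0045 m and y of inner_center in the frame of tin_center between -0.0045 and 0.0045 m and z of inner_center in the frame of tin_center between 0.032 and 0.038 m and z of outer_bar in the frame of inner_center below 0.039 m and horizontal distance between outer_bar and inner_center below 0.007 m and contact force between the fingers and inner_lid below 0.05 N and contact force between the fingers and outer_lid below 0.05 N), for 0.2 s.
At the end, for the whole second after the job is handed in: Tin home in the pocket (4 mm sideways, 3 mm height, 0.09 rad); inner lid home on the tin (4.5 mm sideways, 3 mm height, tilt 0.05 rad), touched by neither fingers nor outer lid; fingers hold the outer lid still, 50-150 mm above where it sat, within 40 mm sideways, tilt under 0.2 rad (x of tin_center in the frame of holder_pocket between -0.004 and 0.004 m and y of tin_center in the frame of holder_pocket between -0.004 and 0.004 m and z of tin_center in the frame of holder_pocket between 0.027 and 0.033 m and angle between the x axis of tin_center and the x axis of holder_pocket, either way round below 0.09 rad and angle between each of tin_center, inner_center's own z axis and vertical below 0.05 rad and x of inner_center in the frame of tin_center between -0.0045 and 0.0045 m and y of inner_center in the frame of tin_center between -0.0045 and 0.0045 m and z of inner_center in the frame of tin_center between 0.032 and 0.038 m and z of outer_bar in the frame of inner_center between 0.085 and 0.185 m and horizontal distance between outer_bar and inner_center below 0.04 m and angle between outer_bar's own z axis and vertical below 0.2 rad and contact force between the fingers and outer_lid above 0.5 N and contact force between each of outer_lid, the fingers and inner_lid below 0.05 N and contact force between each of outer_lid, the fingers and tin below 0.05 N and linear speed of each of outer_lid, inner_lid below 0.03 m/s); the arm keeps its last pose, push and grip.
It fails at once if the two lids are parted while the inner lid is not home on the tin, or the inner lid comes up with the outer (distance between outer_bar and inner_center above 0.048 m and (z of inner_center in the frame of tin_center above 0.041 m or horizontal distance between inner_center and tin_center above 0.01 m)).
It fails at once if the tin is tipped (angle between tin_center's own z axis and vertical above 0.5 rad).
It fails at once if the tin or a lid is dropped from more than about a centimetre ((contact force between the fingers and tin below 0.02 N and linear speed of tin above 0.45 m/s) or (contact force between the fingers and inner_lid below 0.02 N and linear speed of inner_lid above 0.45 m/s) or (contact force between each of the fingers, inner_lid and outer_lid below 0.02 N and linear speed of outer_lid above 0.45 m/s)).
It fails at once if a bystander is moved by more than 30 mm (distance of any of dabba, sugar_pot, pepper_mill, salt_bowl, cardamom_pot, spatula from where it was at the start of the episode above 0.03 m).
It also fails if it takes over 70 s, if anything falls off the work surface, if the arm or the gripper's body presses on something with over 40 N, if the wrist force passes 120 N, or if a joint passes its speed limit or range.

ROBOT

A 6-joint arm with a two-finger parallel gripper is mounted at the origin on the work surface. World frame = base frame: x ahead of the robot, y to its left, z up, the work surface at z = 0. Lengths are in m, angles in rad, forces in N, time in s.
With the tool pointing down it reaches from about 0.3 to 1 m from the base axis. Payload 5.1 kg.
Tool frame: the origin (TCP) lies at the very end of the fingers, on their centre line; the grasp point (between the pads) lies 19 mm behind it; z points along the fingers, y is the direction in which the jaws open and shut (so a half turn about z gives the same grasp; the last joint's range is limited). The gripper opens to 95 mm and grips with 3 to 60 N. Pads are 20 mm wide; open, the fingers measure 119 mm over their backs; the gripper's body (75 mm by 180 mm) begins 59 mm behind the grasp point.
Start: joints at [1.059, 0.124, 1.65, -0, 1.367, -0.083], TCP at [0.27, 0.591, 0.181] pointing down, gripper open.
Joint ranges: [-2.61, 2.61], [-1.02, 2.33], [0.03, 2.71], [-1.35, 4.49], [0.32, 2.68], [-2.91, 2.91]. Speed limits (rad/s): [2.57, 2.57, 3.14, 3.14, 3.14, 3.14].

INTERFACE

Orientations are given as a unit quaternion [w, x, y, z].
In Python, from workcell import get_obs, imaging, robot gives the robot as it stands.
- The arm moves only by the shell command python3 -m handwheel 'ROWS' [OPENING]. ROWS is JSON, a list of rows, each a list of 2 entries, a list of its own where there are three numbers: the shift along the world's x, y, z in cm, then the turn about the world's z in degrees. A call has 1 to 10 rows; each row is the pose to reach, as a shift and turn from the pose measured when the call began; what a row does not reach only later rows make up. A row lasts 1/12 s, in which the tool goes at most 41.7 mm and 7.16 degrees, less where a joint would pass 70% of its speed; a pose out of reach is approached as far as the arm can. A call with a gripper value outside its range is refused whole. OPENING is the closure, from -1 (fully open) to 1 (shut), so that 0 is half open, set as the call begins (- or left out, the last holds). The fingers move at their own pace and stop on an object; the grip force is fixed at half the most. Time passes only in rows, so rows that repeat a pose let the fingers close. It gives the time, the measured TCP pose, the force and the opening at its end, in the units of the state.
- get_obs(): the state, without advancing time (a new reading comes with each control period).
- imaging.snapshot(name): name is "scene" or "top" or "wrist"; returns the picture (400x640x3 uint8, blue, green, red); there is no depth.
- imaging.camera_model(name): a dict with "vfov" (degrees; the focal length in pixels is half the picture's height over the tangent of half this angle, whatever the lens; pixels are square), "cx", "cy" (the principal point, pixels), "D" ([k1, k2, p1, p2, k3] as OpenCV has them; the pictures are not rectified), "extrinsics" (4x4, takes a point from world to camera coordinates). Camera axes: x right, y down, z forward; pixel columns grow to the right and rows downward; lengths in m; the calibration is good to about 2 mm. A picture is of the moment at which its call begins: read the wrist's pose just before it. camera_model takes no time and is no camera call; for the wrist camera it gives the pose at the moment of the call.
- robot.finish_job(): hands the job in, once; it reports no verdict.
The state is a dict: "clock": time; "joint_positions": joint angles; "qvel": joint speeds; "tau": joint torques, N m; "ee_pos": TCP position; "ee_rot": TCP orientation; "ft_force": force on the tool from outside, world axes, zero at the start; "torque": the same for the moment, N m; "width": opening from 0.0 (shut) to 1.0 (fully open).
Only numpy, scipy, OpenCV 4.12 (cv2) and the standard library are available. Lean on these libraries where they do the work, as an engineer would, in place of code of your own. Each camera call takes 0.05 s, during which the arm holds its last target. There are 200 camera calls.

## Working session

There is one attempt and no reset: what is moved stays moved. The work goes in short steps, Python scripts to look and compute and a shell command to move; the robot and the scene stay as the last step left them, time stands still between calls to the robot, and variables do not carry over. Pictures are saved under pics/ and viewed, about 8 in all and at most 12, crops included, and the job is handed in when it is done.

```bash
mkdir -p pics; cat > h.py <<'E'
from workcell import get_obs, imaging, robot
import numpy as np, cv2
def K(m):
    f=200/np.tan(np.radians(m["vfov"])/2)
    return np.array([[f,0,m["cx"]],[0,f,m["cy"]],[0,0,1.]])
def ray(m,uv,z):
    "pixels -> world points on plane height z"
    p=cv2.undistortPoints(np.array(uv,float).reshape(-1,1,2),K(m),np.array(m["D"],float))[:,0]
    T=np.array(m["extrinsics"]);R,t=T[:3,:3],T[:3,3]
    c=-R.T@t; d=np.c_[p,np.ones(len(p))]@R
    return c+d*((z-c[2])/d[:,2])[:,None]
def proj(m,P):
    T=np.array(m["extrinsics"])
    return cv2.projectPoints(np.array(P,float).reshape(-1,1,3),cv2.Rodrigues(T[:3,:3])[0],T[:3,3],K(m),np.array(m["D"],float))[0][:,0]
def snap(n,out,crop=None,s=1):
    m=imaging.camera_model(n); im=imaging.snapshot(n); np.save("pics/"+out+".npy",im)
    if crop: im=im[crop[1]:crop[3],crop[0]:crop[2]]
    cv2.imwrite("pics/"+out+".png",cv2.resize(im,None,fx=s,fy=s,interpolation=cv2.INTER_CUBIC)); return m,im
E
python3 - <<'E'
from h import *
import json
o=get_obs();print({k:np.round(v,3).tolist() for k,v in o.items()})
for n in("top","scene","wrist"):
    m,_=snap(n,n+"0"); print(n,m["vfov"],m["D"],np.round(m["extrinsics"],3).tolist())
E
```

```text
{'clock': 0.0, 'joint_positions': [1.059, 0.125, 1.652, -0.0, 1.368, -0.083], 'qvel': [-0.001, 0.001, 0.001, -0.001, -0.0, 0.0], 'tau': [0.002, -41.759, -35.995, 0.078, 0.049, -0.0], 'ee_pos': [0.27, 0.591, 0.179], 'ee_rot': [-0.0, 0.213, 0.977, -0.001], 'ft_force': [0.48, 0.853, -0.009], 'torque': [-0.021, 0.014, 0.004], 'width': 1.001}
top 55.57576136605463 [0.0205244 0.        0.        0.        0.       ] [[-0.018, -1.0, 0.022, -0.032], [-0.999, 0.017, -0.039, 0.577], [0.039, -0.022, -0.999, 1.179], [0.0, 0.0, 0.0, 1.0]]
scene 56.548368103697236 [0.01732515 0.         0.         0.         0.        ] [[-0.364, 0.932, -0.005, 0.245], [0.694, 0.267, -0.669, -0.335], [-0.622, -0.247, -0.743, 1.341], [0.0, 0.0, 0.0, 1.0]]
wrist 71.29491171006433 [-0.01782579  0.          0.          0.          0.        ] [[0.415, 0.91, -0.001, -0.65], [0.88, -0.402, 0.253, -0.028], [0.23, -0.106, -0.967, 0.39], [0.0, 0.0, 0.0, 1.0]]
```

View pics/top0.png

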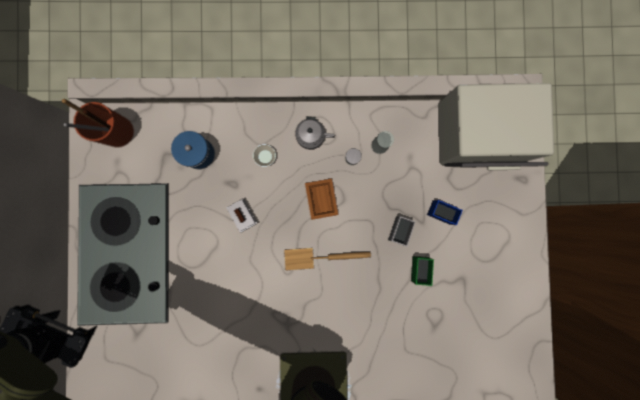

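View pics/scene0.png

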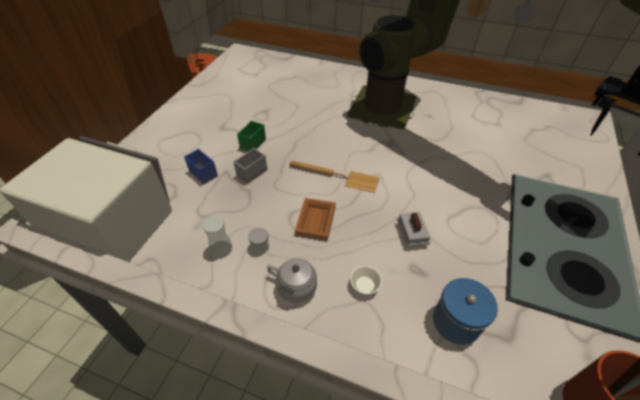

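Candidates for the tin in the top view: grey (401,229), blue (445,211) and green (423,268). The grey steel one fits the description; blue and green are look-alikes. The holder is at (321,198) and the lids at (242,214).

```bash
python3 - <<'E'
from h import *
m=imaging.camera_model("top")
for n,uv,z in(("tin",(402,229),.06),("holder",(321.5,198),.022),("lids",(242,214),.05),("blue",(445,211),.06),("green",(423,268),.06),("spat",(299,259),0),("pot",(311,133),.09),("bowl",(265,156),.03),("card",(353,156),.05)):
    print(n,ray(m,[uv],z).round(3))
im=np.load("pics/top0.npy")
c=im[180:290,220:470]; cv2.imwrite("pics/c1.png",cv2.resize(c,None,fx=3.2,fy=3.2,interpolation=cv2.INTER_CUBIC))
w=imaging.camera_model("wrist");T=np.array(w["extrinsics"]);print("cam",-T[:3,:3].T@T[:3,3],"fwd",T[2,:3])
E
```

```text
tin [[ 0.481 -0.276  0.06 ]]
holder [[ 0.581 -0.036  0.022]]
lids [[0.535 0.205 0.05 ]]
blue [[ 0.533 -0.408  0.06 ]]
green [[ 0.364 -0.336  0.06 ]]
spat [[0.391 0.038 0.   ]]
pot [[ 0.77  -0.008  0.09 ]]
bowl [[0.713 0.136 0.03 ]]
card [[ 0.706 -0.134  0.05 ]]
cam [0.20543366 0.62143093 0.3841585 ] fwd [ 0.23035454 -0.10581566 -0.96733646]
```

View pics/c1.png

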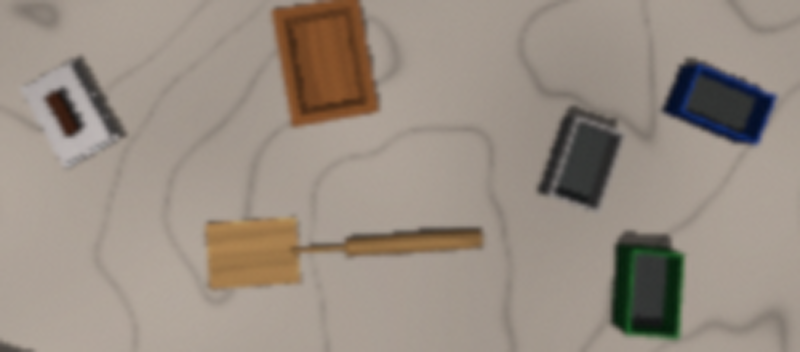

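The crop shows the grey tin (580,158 in the crop), the stacked lids with their dark bar (65,110) and the wooden holder (325,60), so the choice is confirmed. Next I take wrist views of each object on the way to the tin.

```bash
python3 -m handwheel '[[[13,-19,2],20],[[13,-19,2],40],[[26.5,-38.6,2],57],[[26.5,-38.6,2],57],[[26.5,-38.6,2],57],[[26.5,-38.6,2],57],[[26.5,-38.6,2],57],[[26.5,-38.6,2],57],[[26.5,-38.6,2],57],[[26.5,-38.6,2],57]]' -1
python3 -m handwheel '[[[0.5,-2,0],0],[[0.5,-4,0],0],[[0.5,-4,0],0],[[0.5,-4,0],0],[[0.5,-4,0],0]]'
python3 - <<'E'
from h import *
print(get_obs()["ee_pos"],get_obs()["ee_rot"]); snap("wrist","w_lids")
np.save("pics/w_lids_T.npy",imaging.camera_model("wrist")["extrinsics"])
E
```

```text
clock: 0.98
ee_pos: [0.4963, 0.2605, 0.1973]
ee_rot: [0.0, -0.28, 0.96, -0.001]
ft_force: [1.4, 1.4, -0.3]
width: 0.997
clock: 1.4
ee_pos: [0.501, 0.221, 0.1971]
ee_rot: [0.0, -0.28, 0.96, -0.001]
ft_force: [-0.1, 0.0, 0.1]
width: 1.0
[0.50103738 0.22096392 0.19707699] [ 3.73839499e-05 -2.80320465e-01  9.59906318e-01 -5.44616117e-04]
```

```bash
python3 -m handwheel '[[[8,-25.7,0],-12],[[8,-25.7,0],-23],[[8,-25.7,0],-23],[[8,-25.7,0],-23],[[8,-25.7,0],-23],[[8,-25.7,0],-23],[[8,-25.7,0],-23],[[8,-25.7,0],-23],[[8,-25.7,0],-23],[[8,-25.7,0],-23]]'
python3 - <<'E'
from h import *
print(get_obs()["ee_pos"]); snap("wrist","w_hold")
np.save("pics/w_hold_T.npy",imaging.camera_model("wrist")["extrinsics"])
E
python3 -m handwheel '[[[-10,-24,0],-12],[[-10,-24,0],-23],[[-10,-24,0],-23],[[-10,-24,0],-23],[[-10,-24,0],-23],[[-10,-24,0],-23],[[-10,-24,0],-23],[[-10,-24,0],-23],[[-10,-24,0],-23],[[-10,-24,0],-23]]'
python3 - <<'E'
from h import *
print(get_obs()["ee_pos"],get_obs()["ee_rot"]); snap("wrist","w_tin")
np.save("pics/w_tin_T.npy",imaging.camera_model("wrist")["extrinsics"])
a=[np.load(f"pics/w_{n}.npy") for n in("lids","hold","tin")]
cv2.imwrite("pics/trip.png",np.vstack([np.hstack(a[:2])[:,:],np.hstack([a[2],0*a[2]])])[:, :][::1])
i=np.vstack([np.hstack([x[:,100:540] for x in a])]); cv2.imwrite("pics/trip.png",cv2.resize(i,(800,242)))
E
```

```text
clock: 2.28
ee_pos: [0.5809, -0.0342, 0.1969]
ee_rot: [-0.0, -0.084, 0.996, -0.0]
ft_force: [-0.7, 0.4, -0.8]
width: 0.999
[ 0.58085371 -0.03417074  0.19689941]
clock: 3.17
ee_pos: [0.4816, -0.272, 0.197]
ee_rot: [-0.0, 0.114, 0.993, 0.0]
ft_force: [0.8, 0.9, 0.5]
width: 1.0
[ 0.48157029 -0.27203308  0.19701177] [-1.30413942e-04  1.14372049e-01  9.93437978e-01  2.20093752e-05]
```

View pics/trip.png

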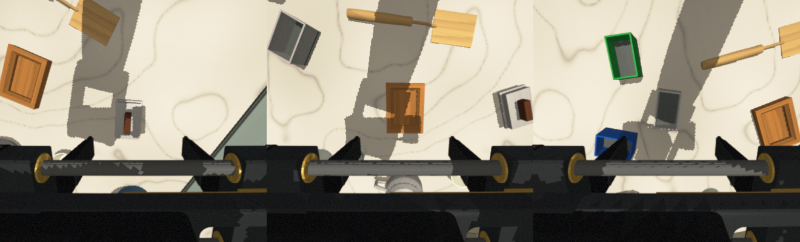

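The wrist triptych shows lids near (311,195), holder near (328,178) and tin near (323,178) in their full images. I zoom in to pick corners.

```bash
python3 - <<'E'
from h import *
def z(n,x,y):
    c=np.load(f"pics/w_{n}.npy")[y:y+75,x:x+100]
    c=cv2.resize(c,None,fx=4,fy=4,interpolation=cv2.INTER_CUBIC)
    return np.clip(255*(c/255.)**.6,0,255).astype(np.uint8)
a=z("lids",262,155);b=z("hold",280,135);t=z("tin",275,140)
o=z("lids",262,155)
cv2.imwrite("pics/zoom.png",np.vstack([np.hstack([a,b]),np.hstack([t,0*t])]))
E
```

```text
(no output)
```

View pics/zoom.png

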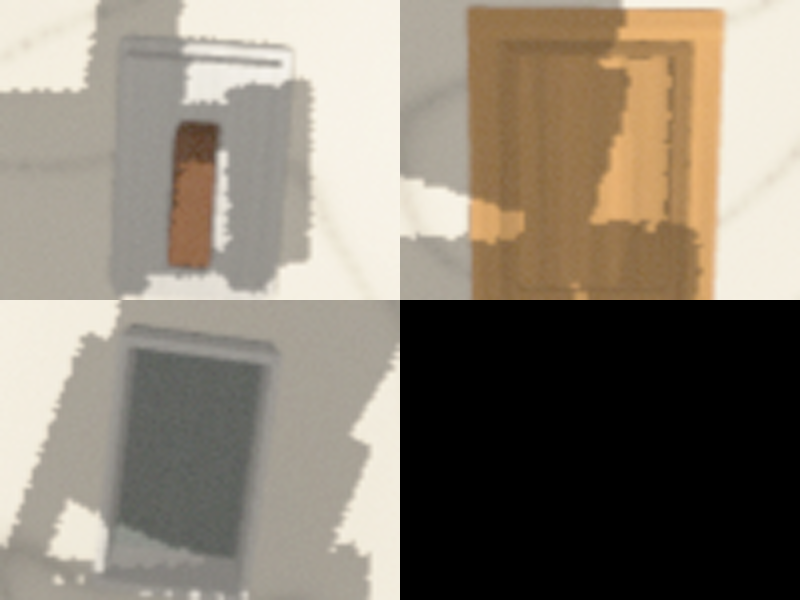

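```bash
cat > fit.py <<'E'
from h import *
from scipy.optimize import minimize
MOD={"tin":[(80,50,.06),(74,44,.06)],"hold":[(116,86,.022),(96,66,.022),(84,54,.006)],
 "lids":[(90,60,.024),(82,52,.042),(44,14,.066)]}
def rect(p,a,b,z,n=60):
    c=np.array([[-a,-b],[a,-b],[a,b],[-a,b],[-a,-b]])/2000.
    q=np.vstack([np.linspace(c[i],c[i+1],n) for i in range(4)])
    R=np.array([[np.cos(p[2]),-np.sin(p[2])],[np.sin(p[2]),np.cos(p[2])]])
    return np.c_[q@R.T+p[:2],np.full(len(q),z)]
def model(m,T): m=dict(m);m["extrinsics"]=T;return m
def fit(name,views,p0,mod=None,span=.012):
    mod=mod or MOD[name]
    G=[]
    for im,m in views:
        g=cv2.GaussianBlur(im.astype(np.float32),(0,0),1.0)
        gm=np.sqrt(sum(cv2.Sobel(g,cv2.CV_32F,*d)**2 for d in((1,0),(0,1))).max(2)); G.append(np.minimum(gm,80))
    def cost(p):
        s=0
        for g,(im,m) in zip(G,views):
            for r in mod:
                q=proj(m,rect(p,*r)).astype(np.float32)
                s-=cv2.remap(g,q[:,:1],q[:,1:],cv2.INTER_LINEAR).mean()
        return s
    best=min(((cost(p),p) for dx in np.linspace(-span,span,9) for dy in np.linspace(-span,span,9) for da in np.radians(np.linspace(-12,12,9))
       for p in [np.array(p0)+[dx,dy,da]]),key=lambda t:t[0])[1]
    r=minimize(cost,best,method="Nelder-Mead",options={"initial_simplex":best+np.array([[0,0,0],[.003,0,0],[0,.003,0],[0,0,.04]])})
    return r.x,r.fun
def overlay(im,m,p,mod,s=4):
    P=np.vstack([proj(m,rect(p,*r)) for r in mod]);c=P.mean(0).astype(int)
    x0,y0=np.maximum(c-[50,50],0); o=cv2.resize(im[y0:y0+100,x0:x0+100],None,fx=s,fy=s,interpolation=cv2.INTER_CUBIC)
    o=np.clip(255*(o/255.)**.6,0,255).astype(np.uint8)
    for r in mod:
        q=((proj(m,rect(p,*r,n=2))-[x0,y0]+.5)*s).astype(int); cv2.polylines(o,[q.reshape(-1,1,2)],True,(0,0,255),1)
    return o
E
python3 - <<'E'
from fit import *
mw=imaging.camera_model("wrist");mt=imaging.camera_model("top");top=np.load("pics/top0.npy")
O=[]
for n,p0 in(("tin",(.481,-.276,np.radians(-14))),("hold",(.581,-.036,np.radians(9))),("lids",(.535,.205,np.radians(32)))):
    v=(np.load(f"pics/w_{n}.npy"),model(mw,np.load(f"pics/w_{n}_T.npy"))); t=(top,mt)
    for lab,vv in(("w",[v]),("t",[t])):
        p,c=fit(n,vv,p0); print(n,lab,p[:2].round(4),np.degrees(p[2]).round(1),round(c,1))
        if lab=="w":
            for r in MOD[n]: q,c=fit(n,vv,p,[r],.004);print("   ",r,q[:2].round(4),np.degrees(q[2]).round(1))
            O.append(overlay(*v,p,MOD[n],4)[:, 67:333])
cv2.imwrite("pics/ov.png",np.hstack(O))
E
```

```text
tin w [ 0.4733 -0.2774] -20.4 -128.4
    (80, 50, 0.06) [ 0.4699 -0.2773] -20.1
    (74, 44, 0.06) [ 0.4743 -0.2771] -20.3
tin t [ 0.4733 -0.2754] -20.4 -149.8
hold w [ 0.5769 -0.0325] 9.8 -174.3
    (116, 86, 0.022) [ 0.5769 -0.0315] 9.8
    (96, 66, 0.022) [ 0.5765 -0.0317] 9.8
    (84, 54, 0.006) [ 0.5773 -0.0331] 8.9
hold t [ 0.5781 -0.0301] 9.3 -198.1
lids w [0.5287 0.2133] 29.3 -186.5
    (90, 60, 0.024) [0.529  0.2142] 29.1
    (82, 52, 0.042) [0.5317 0.2136] 29.6
    (44, 14, 0.066) [0.528  0.2142] 29.5
lids t [0.5365 0.2011] 28.2 -208.7
```

View pics/ov.png

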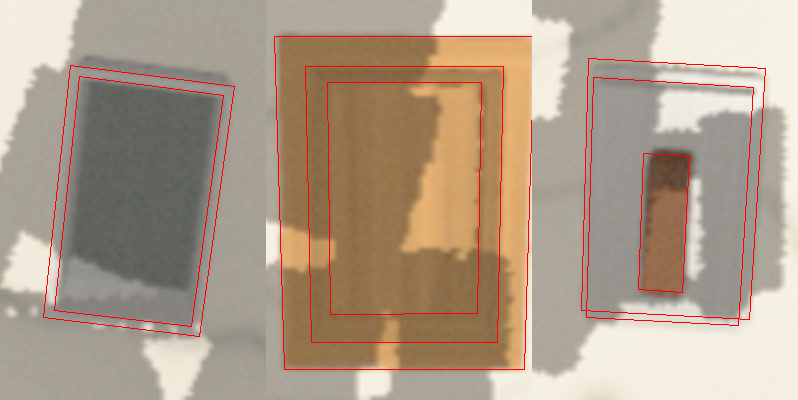

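The overlays line up on holder, tin and lids. The top and wrist fits agree within about 2 mm for tin and holder; the lids I will re-measure later. Now I grasp the tin.

```bash
python3 -m handwheel '[[[-0.83,-0.44,0],-4],[[-0.83,-0.44,0],-7.3],[[-0.83,-0.44,-4],-7.3],[[-0.83,-0.44,-8],-7.3],[[-0.83,-0.44,-12],-7.3],[[-0.83,-0.44,-15],-7.3],[[-0.83,-0.44,-16.7],-7.3],[[-0.83,-0.44,-16.7],-7.3],[[-0.83,-0.44,-16.7],-7.3]]' -1
python3 -m handwheel '[[[0,0,0],0],[[0,0,0],0],[[0,0,0],0],[[0,0,0],0],[[0,0,0],0],[[0,0,0],0],[[0,0,0],0],[[0,0,0],0],[[0,0,0],0],[[0,0,0],0]]' 1
python3 - <<'E'
from fit import *
mw=imaging.camera_model("wrist");mt=imaging.camera_model("top");top=np.load("pics/top0.npy")
p0=(.53,.212,np.radians(29.3))
print("lids t",fit("lids",[(top,mt)],p0))
for r in MOD["lids"]: print(r,fit("lids",[(top,mt)],p0,[r]))
vh=(np.load("pics/w_hold.npy"),model(mw,np.load("pics/w_hold_T.npy")))
print(proj(vh[1],[[.53,.212,.05]]), "from hold view",fit("lids",[vh],p0))
E
```

```text
clock: 3.97
ee_pos: [0.4734, -0.2747, 0.0292]
ee_rot: [-0.001, 0.176, 0.984, 0.001]
ft_force: [0.3, -0.3, 0.3]
width: 1.001
clock: 4.8
ee_pos: [0.4733, -0.2747, 0.0292]
ee_rot: [-0.001, 0.176, 0.984, 0.001]
ft_force: [-0.5, 0.2, -1.4]
width: 0.355
lids t (array([0.53663521, 0.20111636, 0.49805962]), np.float64(-208.65750122070312))
(90, 60, 0.024) (array([0.5352371 , 0.20035242, 0.5062198 ]), np.float64(-63.5847053527832))
(82, 52, 0.042) (array([0.53972895, 0.19609454, 0.49301545]), np.float64(-73.38627624511719))
(44, 14, 0.066) (array([0.53      , 0.206     , 0.56374135]), np.float64(-80.0))
[[521.17792293 180.02460831]] from hold view (array([0.52982643, 0.21518136, 0.51440053]), np.float64(-212.86639404296875))
```

```bash
python3 -m handwheel '[[[0,0,0],0],[[0,0,0],0],[[0,0,0],0],[[0,0,0],0],[[0,0,0],0]]'
python3 - <<'E'
from h import *
m,_=snap("wrist","g1"); im=np.load("pics/g1.npy"); m2,_=snap("scene","g1s");s=np.load("pics/g1s.npy")[120:240,180:320]
cv2.imwrite("pics/g1c.png",np.hstack([cv2.resize(im[100:350,140:500],(540,375)),cv2.resize(s[:,:],None,fx=3.125*.6,fy=3.125)[:, :260]]))
E
```

```text
clock: 5.22
ee_pos: [0.4733, -0.2747, 0.0292]
ee_rot: [-0.001, 0.176, 0.984, 0.001]
ft_force: [-0.2, 0.8, 0.9]
width: 0.024
```

View pics/g1c.png

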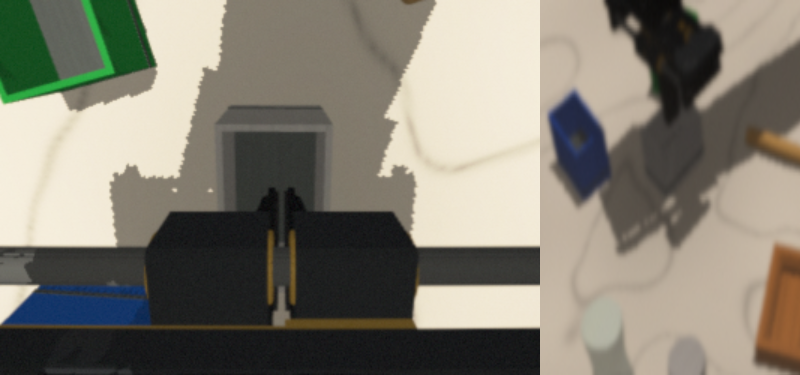

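```bash
python3 - <<'E'
from fit import *
m=imaging.camera_model("wrist");im=np.load("pics/g1.npy");o=get_obs();tc=o["ee_pos"]
print(m["cx"],m["cy"],np.round(m["extrinsics"],3).tolist())
print("tcp px",proj(m,[tc,tc+[0,0,.04]]).round(0),"tin rim px",proj(m,rect((.4733,-.2764,np.radians(-20.4)),80,50,.06,2)).round(0).tolist())
p=np.array([[-.0,0,0]])
for lab,uv in(("rimTL",(140+218/1.5,100+123/1.5)),("rimTR",(140+331/1.5,100+123/1.5)),("fingertip",(140+283/1.5,100+190/1.5))):
    print(lab,ray(m,[uv],.06).round(4),ray(m,[uv],.03).round(4))
E
```

```text
327.2091886403843 202.342186280881 [[0.347, 0.938, 0.002, 0.093], [0.908, -0.336, 0.251, -0.512], [0.236, -0.086, -0.968, 0.109], [0.0, 0.0, 0.0, 1.0]]
tcp px [[326. 225.]
 [326. 245.]] tin rim px [[284.0, 181.0], [288.0, 293.0], [288.0, 293.0], [359.0, 293.0], [359.0, 293.0], [363.0, 182.0], [363.0, 182.0], [284.0, 181.0]]
rimTL [[ 0.4278 -0.285   0.06  ]] [[ 0.4314 -0.2912  0.03  ]]
rimTR [[ 0.4443 -0.2403  0.06  ]] [[ 0.4507 -0.2388  0.03  ]]
fingertip [[ 0.4653 -0.2696  0.06  ]] [[ 0.4754 -0.2731  0.03  ]]
```

```bash
python3 - <<'E'
from fit import *
m=imaging.camera_model("scene");im=np.load("pics/g1s.npy");o=get_obs();tc=o["ee_pos"]
print(proj(m,[tc,[.4733,-.2764,.03]]))
x0,y0=200,110
c=cv2.resize(im[y0:y0+100,x0:x0+100],None,fx=4,fy=4,interpolation=cv2.INTER_CUBIC);c=np.clip(255*(c/255.)**.5,0,255).astype(np.uint8)
d=c.copy()
for z in(0.,.06):
    q=((proj(m,rect((.4733,-.2764,np.radians(-20.4)),80,50,z,2))-[x0,y0]+.5)*4).astype(int);cv2.polylines(d,[q.reshape(-1,1,2)],True,(0,0,255),1)
cv2.circle(d,tuple(((proj(m,[tc])[0]-[x0,y0]+.5)*4).astype(int)),4,(0,255,0),1)
cv2.imwrite("pics/g1d.png",np.hstack([c,d]))
E
```

```text
[[251.48435    166.00476601]
 [250.93582266 165.65936139]]
```

View pics/g1d.png

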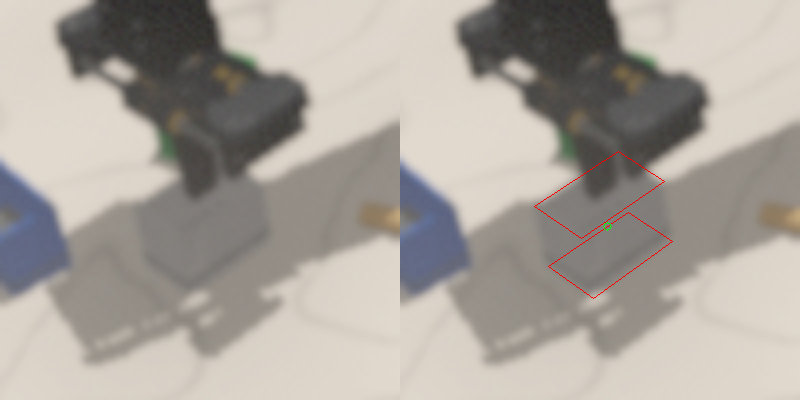

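```bash
python3 - <<'E'
from fit import *
mw=imaging.camera_model("wrist");ms=imaging.camera_model("scene")
for z in(.03,.045,.06,.075): print(z,ray(mw,[(328.7,226.7)],z)[0].round(4),ray(ms,[(250,159.5)],z)[0].round(4))
p0=(.4733,-.2764,np.radians(-20.4))
im=np.load("pics/g1.npy")
a=cv2.resize(im[170:260,270:390],None,fx=4,fy=4,interpolation=cv2.INTER_CUBIC);a=np.clip(255*(a/255.)**.45,0,255).astype(np.uint8)
cv2.imwrite("pics/g1e.png",a)
print(get_obs()["width"],get_obs()["ft_force"])
E
```

```text
0.03 [ 0.4754 -0.2731  0.03  ] [ 0.4503 -0.2917  0.03  ]
0.045 [ 0.4704 -0.2714  0.045 ] [ 0.4645 -0.2819  0.045 ]
0.06 [ 0.4653 -0.2696  0.06  ] [ 0.4787 -0.2721  0.06  ]
0.075 [ 0.4603 -0.2679  0.075 ] [ 0.4929 -0.2624  0.075 ]
0.008706450836589599 [ 0.23161288 -0.36056753  1.50899629]
```

View pics/g1e.png

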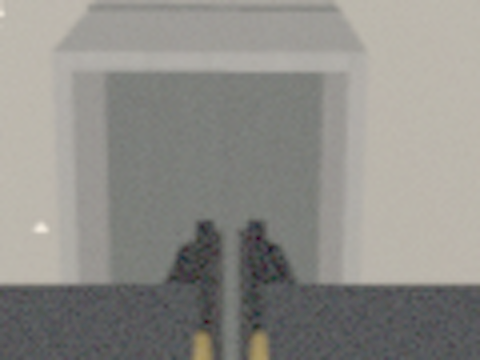

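```bash
python3 -m handwheel '[[[0,0,2],0],[[0,0,5],0],[[0,0,8],0],[[0,0,8],0],[[4.5,8,8],0],[[4.5,8,8],0],[[4.5,8,8],0],[[4.5,8,8],0],[[4.5,8,8],0]]'
python3 -m handwheel '[[[0,0,-3],0],[[0,0,-6],0],[[0,0,-7],0],[[0,0,-7],0],[[0,0,-7],0],[[0,0,-7],0]]'
python3 -m handwheel '[[[0,0,-0.5],0],[[0,0,-1],0],[[0,0,-1],0],[[0,0,-1],0]]'
python3 -m handwheel '[[[0,0,-0.5],0],[[0,0,-1],0],[[0,0,-1],0],[[0,0,-1],0]]'
```

```text
clock: 6.07
ee_pos: [0.5181, -0.1946, 0.1088]
ee_rot: [-0.002, 0.175, 0.984, 0.0]
ft_force: [0.1, -0.3, 0.5]
width: 0.005
clock: 6.57
ee_pos: [0.5191, -0.1958, 0.0405]
ee_rot: [-0.0, 0.176, 0.984, -0.0]
ft_force: [-0.2, -0.3, 0.0]
width: 0.006
clock: 6.9
ee_pos: [0.519, -0.1957, 0.0306]
ee_rot: [-0.0, 0.176, 0.984, -0.0]
ft_force: [-0.3, 0.8, -0.3]
width: 0.001
clock: 7.23
ee_pos: [0.5185, -0.1954, 0.0198]
ee_rot: [-0.001, 0.176, 0.984, 0.0]
ft_force: [-0.1, 0.3, 0.3]
width: 0.006
```

```bash
python3 - <<'E'
from fit import *
print(get_obs()["ft_force"],get_obs()["ee_pos"])
m,_=snap("wrist","p1");ms,_=snap("scene","p1s");tc=get_obs()["ee_pos"]
print(proj(m,[tc,[.4733,-.2764,.06]]),proj(ms,[tc,[.4733,-.2764,.06]]))
g=lambda c:np.clip(255*(c/255.)**.5,0,255).astype(np.uint8)
w=g(np.load("pics/p1.npy"));s=g(np.load("pics/p1s.npy"))
u=proj(ms,[tc])[0].astype(int);
for k in(0,1):pass
c=cv2.resize(s[u[1]-60:u[1]+40,u[0]-50:u[0]+50],(400,400),interpolation=cv2.INTER_CUBIC);cv2.circle(c,(200,240),4,(0,255,0),1)
v=proj(m,[tc])[0].astype(int);cv2.circle(w,(int(v[0]),int(v[1])),3,(0,255,0),1)
print(u,v)
cv2.imwrite("pics/p1c.png",np.hstack([cv2.resize(w[130:330,220:420],(400,400),interpolation=cv2.INTER_CUBIC),c]))
E
```

```text
[-0.0685688   0.29838902  0.2959522 ] [ 0.51851924 -0.19542115  0.01982083]
[[325.75968592 225.54677824]
 [179.00206423 223.79128419]] [[269.23381908 185.43123963]
 [249.5650042  157.96576351]]
[269 185] [325 225]
```

View pics/p1c.png

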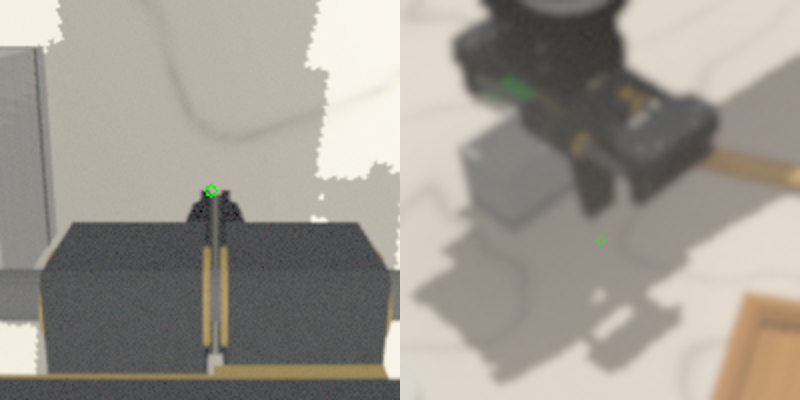

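Left (wrist): the fingertip coincides with the TCP projection. Right (scene): the tip at (198,215) sits about 25 zoomed px above the projected TCP at (200,240), so the fingers seem to end about 2 cm higher than reported. I probe the bare ledge to settle it.

```bash
python3 -m handwheel '[[[0,0,-0.5],0],[[0,0,-1],0],[[0,0,-1],0],[[0,0,-1],0]]'
python3 -m handwheel '[[[0,0,-0.3],0],[[0,0,-0.6],0],[[0,0,-0.6],0],[[0,0,-0.6],0]]'
python3 -m handwheel '[[[0,0,-0.2],0],[[0,0,-0.4],0],[[0,0,-0.4],0],[[0,0,-0.4],0]]'
```

```text
clock: 7.67
ee_pos: [0.5185, -0.1954, 0.0097]
ee_rot: [-0.001, 0.176, 0.984, 0.0]
ft_force: [-0.4, 0.4, 0.2]
width: 0.003
clock: 8.0
ee_pos: [0.5183, -0.1953, 0.0034]
ee_rot: [-0.001, 0.176, 0.984, 0.0]
ft_force: [-0.0, -0.3, 0.9]
width: 0.005
clock: 8.33
ee_pos: [0.5181, -0.1953, -0.0008]
ee_rot: [-0.002, 0.176, 0.984, 0.0]
ft_force: [-0.4, -0.5, -0.0]
width: 0.004
```

```bash
for i in 1 2; do :; done; python3 -m handwheel '[[[0,0,-0.2],0],[[0,0,-0.4],0],[[0,0,-0.4],0],[[0,0,-0.4],0]]'
python3 -m handwheel '[[[0,0,-0.2],0],[[0,0,-0.4],0],[[0,0,-0.4],0],[[0,0,-0.4],0]]'
```

```text
clock: 8.67
ee_pos: [0.5179, -0.1951, -0.0051]
ee_rot: [-0.002, 0.176, 0.984, 0.0]
ft_force: [-0.0, 0.2, -0.0]
width: 0.007
clock: 9.0
ee_pos: [0.5177, -0.1951, -0.0093]
ee_rot: [-0.002, 0.176, 0.984, 0.0]
ft_force: [-0.4, 1.1, -0.3]
width: 0.003
```

```bash
python3 -m handwheel '[[[0,0,-0.2],0],[[0,0,-0.4],0],[[0,0,-0.4],0],[[0,0,-0.4],0]]'
python3 -m handwheel '[[[0,0,-0.2],0],[[0,0,-0.4],0],[[0,0,-0.4],0],[[0,0,-0.4],0]]'
```

```text
clock: 9.33
ee_pos: [0.5176, -0.195, -0.0135]
ee_rot: [-0.002, 0.176, 0.984, 0.0]
ft_force: [-0.3, -0.6, -0.5]
width: 0.006
clock: 9.67
ee_pos: [0.5173, -0.1949, -0.0178]
ee_rot: [-0.003, 0.176, 0.984, 0.0]
ft_force: [-0.4, -0.3, 0.3]
width: 0.007
```

```bash
python3 - <<'E'
from fit import *
ms=imaging.camera_model("scene");mt=imaging.camera_model("top")
im=imaging.snapshot("scene");np.save("pics/q.npy",im)
tc=get_obs()["ee_pos"];print(get_obs()["ft_force"])
for z in(0,.01,.02,.03): print(z,proj(ms,[[tc[0],tc[1],z]])[0].round(1))
# dark fingers in column band: print brightness down columns near tip
u=proj(ms,[[tc[0],tc[1],.0]])[0].astype(int)
print(u);print(im[u[1]-22:u[1]+6,u[0]-5:u[0]+8].max(2))
E
```

```text
[-0.16224724 -0.37581511  0.08270672]
0 [270.4 190.1]
0.01 [270.  187.7]
0.02 [269.7 185.2]
0.03 [269.4 182.8]
[270 190]
[[33 36 37 34 30 28 29 31 33 35 36 38 42]
 [42 50 52 44 32 29 28 30 33 35 37 39 39]
 [50 57 58 48 35 29 27 29 30 32 36 39 39]
 [55 55 52 43 35 30 27 28 28 33 37 39 39]
 [56 50 46 42 37 33 29 29 28 32 37 38 40]
 [56 48 44 42 40 36 34 32 29 33 35 37 38]
 [48 43 39 40 40 39 39 36 32 33 33 37 37]
 [36 35 33 35 38 40 41 40 37 36 33 34 34]
 [33 29 29 30 32 36 39 40 40 39 36 34 33]
 [32 30 28 29 30 32 35 38 39 41 40 36 33]
 [36 29 28 27 28 28 31 32 37 42 44 41 34]
 [36 31 30 29 28 27 29 30 38 45 49 46 37]
 [41 32 29 29 28 29 27 28 37 49 57 55 44]
 [44 32 28 30 29 28 29 30 36 50 65 65 52]
 [48 34 29 28 30 30 28 31 37 53 69 72 60]
 [54 38 32 30 30 29 30 31 39 57 73 77 65]
 [60 42 34 30 31 30 30 33 44 61 75 80 69]
 [68 48 35 31 31 32 36 44 54 68 80 83 76]
 [74 55 39 32 33 39 49 59 69 76 81 84 82]
 [80 62 45 38 41 51 66 76 80 82 84 86 85]
 [85 73 58 54 58 69 81 86 85 85 84 84 86]
 [88 83 76 70 75 83 87 90 89 88 86 84 85]
 [91 88 87 85 87 90 90 91 90 90 89 87 85]
 [90 90 92 90 90 91 91 92 91 92 91 90 89]
 [92 91 91 90 91 91 92 92 92 92 92 92 93]
 [90 91 91 91 92 91 92 92 92 93 92 93 93]
 [92 92 91 92 92 92 92 93 93 92 93 93 93]
 [92 92 93 93 92 92 93 92 93 93 94 94 94]]
```

```bash
python3 -m handwheel '[[[0,0,-0.2],0],[[0,0,-0.3],0],[[0,0,-0.3],0],[[0,0,-0.3],0]]'
python3 -m handwheel '[[[0,0,-0.2],0],[[0,0,-0.3],0],[[0,0,-0.3],0]]'
```

```text
clock: 10.05
ee_pos: [0.5174, -0.1949, -0.0208]
ee_rot: [-0.003, 0.176, 0.984, 0.0]
ft_force: [0.5, -0.2, 0.1]
width: 0.008
clock: 10.3
ee_pos: [0.5171, -0.1948, -0.0242]
ee_rot: [-0.003, 0.176, 0.984, 0.001]
ft_force: [0.1, -0.2, -0.5]
width: 0.004
```

```bash
python3 -m handwheel '[[[0,0,-0.2],0],[[0,0,-0.3],0],[[0,0,-0.3],0]]'
python3 -m handwheel '[[[0,0,-0.2],0],[[0,0,-0.3],0],[[0,0,-0.3],0]]'
```

```text
clock: 10.55
ee_pos: [0.5168, -0.1946, -0.0276]
ee_rot: [-0.003, 0.176, 0.984, 0.001]
ft_force: [-0.7, 0.2, -0.3]
width: 0.006
clock: 10.8
ee_pos: [0.5165, -0.1945, -0.031]
ee_rot: [-0.003, 0.176, 0.984, 0.001]
ft_force: [-1.1, 0.3, 0.6]
width: 0.007
```

```bash
python3 -m handwheel '[[[0,0,-0.2],0],[[0,0,-0.3],0],[[0,0,-0.3],0]]'
python3 -m handwheel '[[[0,0,-0.2],0],[[0,0,-0.3],0],[[0,0,-0.3],0]]'
```

```text
clock: 11.05
ee_pos: [0.5166, -0.1945, -0.0338]
ee_rot: [-0.004, 0.176, 0.984, 0.001]
ft_force: [-0.8, -0.1, 3.8]
width: 0.003
clock: 11.3
ee_pos: [0.5166, -0.1945, -0.0339]
ee_rot: [-0.005, 0.176, 0.984, 0.001]
ft_force: [-9.9, 3.7, 20.4]
width: 0.003
```

```bash
python3 - <<'E'
from fit import *
ms=imaging.camera_model("scene")
im=imaging.snapshot("scene");np.save("pics/q2.npy",im)
tc=get_obs()["ee_pos"];print(get_obs()["ft_force"],tc)
u=proj(ms,[[tc[0],tc[1],.0]])[0];print(u)
print(im[180:196,265:278].max(2))
E
```

```text
[-8.58472366  4.24424843 19.23010422] [ 0.51659374 -0.19450736 -0.03388752]
[270.64001736 189.93834608]
[[40 32 32 31 33 36 39 41 41 39 37 34 33]
 [41 32 30 28 31 31 33 37 40 42 40 37 34]
 [45 34 31 28 30 29 30 34 37 42 43 41 37]
 [52 37 31 30 30 30 30 31 35 40 48 48 42]
 [57 38 33 30 31 30 31 31 30 43 55 59 53]
 [61 41 33 30 31 30 32 29 32 45 64 74 66]
 [66 47 35 32 30 31 29 30 34 47 68 81 75]
 [72 53 38 32 31 29 31 31 35 47 68 81 79]
 [79 59 40 32 32 32 31 33 39 54 71 81 78]
 [82 65 45 35 31 32 33 40 51 67 79 82 78]
 [84 71 51 39 35 38 43 54 68 79 86 86 83]
 [87 76 61 46 42 50 61 72 82 88 90 90 88]
 [90 85 73 63 58 67 78 86 89 91 92 91 92]
 [91 90 85 79 77 82 88 90 92 92 94 93 94]
 [92 91 90 89 88 90 92 92 93 94 93 94 94]
 [92 92 92 93 93 93 93 93 93 94 93 95 94]]
```

Contact came at reported z = −0.0335 m, so the fingertips are truly about 33.5 mm above the reported TCP, while x and y agree. All grasp heights below use this correction. Now the tin again.

```bash
python3 -m handwheel '[[[0,0,3],0],[[0,0,6],0],[[0,0,9],0],[[0,0,11],0],[[-4.3,-8.2,11],0],[[-4.3,-8.2,11],0],[[-4.3,-8.2,11],0],[[-4.3,-8.2,11],0],[[-4.3,-8.2,11],0],[[-4.3,-8.2,11],0]]' -1
python3 -m handwheel '[[[0,0,0],0],[[0,0,0],0],[[0,0,0],0],[[0,0,0],0],[[0,0,0],0]]'
python3 - <<'E'
from fit import *
m,_=snap("wrist","t2");im=np.load("pics/t2.npy")
mw=imaging.camera_model("wrist")
for p in((.4733,-.2764,np.radians(-20.4)),):
    x,c=fit("tin",[(im,m)],p);print(x[:2],np.degrees(x[2]),c)
    for r in MOD["tin"]: print(fit("tin",[(im,m)],x,[r],.003))
t=imaging.camera_model("top")
o=get_obs();print(o["ee_pos"],o["ee_rot"])
E
```

```text
clock: 12.18
ee_pos: [0.4737, -0.2756, 0.0756]
ee_rot: [-0.005, 0.175, 0.984, 0.001]
ft_force: [0.1, -0.4, -0.5]
width: 0.645
clock: 12.6
ee_pos: [0.474, -0.2752, 0.0756]
ee_rot: [-0.005, 0.175, 0.985, 0.001]
ft_force: [-1.7, 0.7, -0.2]
width: 0.979
[ 0.47359993 -0.27734505] -20.331592509599734 -124.60502624511719
(array([ 0.47361012, -0.2774163 , -0.35254284]), np.float64(-58.41845703125))
(array([ 0.47359245, -0.27728946, -0.35327862]), np.float64(-66.36421203613281))
[ 0.47391614 -0.27531316  0.07559733] [-0.00476342  0.17519977  0.98452042  0.00137874]
```

```bash
python3 -m handwheel '[[[0,-0.15,-2],0],[[0,-0.15,-4],0],[[0,-0.15,-6],0],[[0,-0.15,-7.9],0],[[0,-0.15,-7.9],0],[[0,-0.15,-7.9],0],[[0,-0.15,-7.9],0]]' -1
python3 -m handwheel '[[[0,0,0],0],[[0,0,0],0],[[0,0,0],0],[[0,0,0],0],[[0,0,0],0],[[0,0,0],0],[[0,0,0],0],[[0,0,0],0],[[0,0,0],0],[[0,0,0],0]]' 1
```

```text
clock: 13.23
ee_pos: [0.4746, -0.2773, -0.0023]
ee_rot: [-0.004, 0.175, 0.985, 0.001]
ft_force: [-0.1, -0.8, -0.3]
width: 1.001
clock: 14.07
ee_pos: [0.4746, -0.2776, -0.0023]
ee_rot: [-0.004, 0.175, 0.985, 0.001]
ft_force: [-0.7, -1.6, -0.2]
width: 0.524
```

```bash
python3 -m handwheel '[[[0,0,0],0],[[0,0,1],0],[[0,0,3],0],[[0,0,6],0],[[2,5,7],6],[[4,9,7],12],[[5,12,7],18],[[7,16,7],24],[[9,20,7],30],[[10.3,24.5,7],30]]'
python3 - <<'E'
from h import *
o=get_obs();p=o["ee_pos"];q=o["ee_rot"];print(p,o["width"]);a=np.degrees(np.arctan2(q[2]**2-q[1]**2,2*q[1]*q[2]));print("jaw-90",a-90,"dcm",(np.array([.578,-.032])-p[:2])*100)
E
```

```text
clock: 14.9
ee_pos: [0.573, -0.0466, 0.0682]
ee_rot: [-0.004, -0.087, 0.996, -0.0]
ft_force: [0.2, -0.7, -2.4]
width: 0.525
[ 0.57303375 -0.04663898  0.06819281] 0.5250738066333547
jaw-90 10.010792425835575 dcm [0.49662527 1.46389825]
```

```bash
python3 -m handwheel '[[[0.5,1.45,-1],0],[[0.5,1.45,-2],0],[[0.5,1.45,-2],0],[[0.5,1.45,-2],0],[[0.5,1.45,-2],0]]'
python3 - <<'E'
from fit import *
o=get_obs();p=o["ee_pos"];print(p,o["ee_rot"],o["ft_force"])
m,_=snap("wrist","t3");im=np.load("pics/t3.npy")
zr=.06+p[2]+.0023;print("rim z",zr)
x,c=fit("tin",[(im,m)],(p[0]-.001,p[1],np.radians(9.8)),[(80,50,zr),(74,44,zr)],.006);print("tin",x[:2],np.degrees(x[2]),c)
h,c=fit("hold",[(im,m)],(.577,-.032,np.radians(9.6)),[(116,86,.022),(96,66,.022)],.006);print("hold",h[:2],np.degrees(h[2]),c)
cv2.imwrite("pics/t3o.png",np.hstack([overlay(im,m,x,[(80,50,zr)]),overlay(im,m,h,[(116,86,.022),(96,66,.022)])]))
E
```

```text
clock: 15.32
ee_pos: [0.5775, -0.0331, 0.0481]
ee_rot: [-0.004, -0.087, 0.996, -0.0]
ft_force: [0.3, -0.9, -1.5]
width: 0.525
[ 0.57750174 -0.03314691  0.0481232 ] [-4.26193240e-03 -8.65439755e-02  9.96238896e-01 -1.93794453e-04] [ 0.26126615 -0.93625359 -1.49162372]
rim z 0.11042319754904245
tin [ 0.57667369 -0.03223805] 9.914906231946027 -130.64434814453125
hold [ 0.57713608 -0.0340257 ] 8.353312421952868 -91.93238830566406
```

View pics/t3o.png

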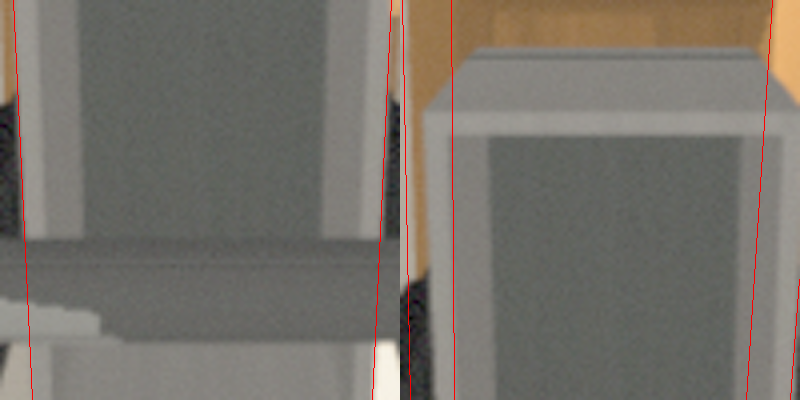

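The tin overlay matches: tin at about (0.5767, −0.032), against the holder centre (0.577, −0.032). Lowering.

```bash
python3 -m handwheel '[[[0,0.05,-1],0],[[0,0.05,-2],0],[[0,0.05,-3],0],[[0,0.05,-3.3],0],[[0,0.05,-3.6],0],[[0,0.05,-3.6],0],[[0,0.05,-3.6],0]]'
python3 -m handwheel '[[[0,0,-0.3],0],[[0,0,-0.6],0],[[0,0,-0.8],0],[[0,0,-0.8],0],[[0,0,-0.8],0]]'
```

```text
clock: 15.95
ee_pos: [0.5779, -0.0328, 0.0123]
ee_rot: [-0.004, -0.086, 0.996, -0.0]
ft_force: [-0.9, 0.4, -1.9]
width: 0.525
clock: 16.37
ee_pos: [0.5778, -0.0328, 0.0042]
ee_rot: [-0.004, -0.086, 0.996, -0.0]
ft_force: [-0.6, 0.6, -2.5]
width: 0.522
```

```bash
python3 -m handwheel '[[[0,0,-0.1],0],[[0,0,-0.15],0],[[0,0,-0.15],0]]'
python3 -m handwheel '[[[0,0,0],0],[[0,0,0],0],[[0,0,0],0],[[0,0,0],0],[[0,0,0],0],[[0,0,0],0],[[0,0,0],0],[[0,0,0],0]]' -1
```

```text
clock: 16.62
ee_pos: [0.5782, -0.0328, 0.0038]
ee_rot: [-0.004, -0.086, 0.996, -0.0]
ft_force: [-2.7, -0.4, 4.7]
width: 0.524
clock: 17.28
ee_pos: [0.5781, -0.0328, 0.0037]
ee_rot: [-0.004, -0.086, 0.996, -0.0]
ft_force: [0.0, 0.2, -0.4]
width: 0.986
```

```bash
python3 -m handwheel '[[[0,0,3],0],[[0,0,6],0],[[0,0,9],0],[[0,0,12],0],[[0,0,16],0],[[0,0,18],0],[[0,0,18],0],[[0,0,18],0]]' -1
python3 - <<'E'
from fit import *
m,_=snap("wrist","t4");im=np.load("pics/t4.npy");print(get_obs()["ee_pos"])
x,c=fit("tin",[(im,m)],(.577,-.032,np.radians(9.8)),[(80,50,.066),(74,44,.066)],.008);print("tin",x[:2],np.degrees(x[2]),c)
h,c=fit("hold",[(im,m)],(.577,-.032,np.radians(9.6)),[(116,86,.022),(96,66,.022)],.008);print("hold",h[:2],np.degrees(h[2]),c)
E
python3 -m handwheel '[[[-0.5,3,0],5],[[-1.5,7,0],10],[[-2.5,11,0],15],[[-3.5,15,0],19.5],[[-4.3,19,0],19.5],[[-4.9,23,0],19.5],[[-4.9,24.7,0],19.5],[[-4.9,24.7,-3],19.5],[[-4.9,24.7,-5],19.5],[[-4.9,24.7,-5],19.5]]'
python3 -m handwheel '[[[0,0,0],0],[[0,0,0],0]]'
python3 - <<'E'
from fit import *
m,_=snap("wrist","l2");im=np.load("pics/l2.npy");o=get_obs();print(o["ee_pos"],o["ee_rot"])
p0=(.529,.214,np.radians(29.3))
x,c=fit("lids",[(im,m)],p0);print("lids",x[:2],np.degrees(x[2]),c)
for r in MOD["lids"]: q,c=fit("lids",[(im,m)],x,[r],.004);print(r,q[:2].round(4),np.degrees(q[2]).round(1),c)
z=overlay(im,m,x,MOD["lids"],4); cv2.imwrite("pics/l2o.png",z)
E
```

```text
clock: 17.95
ee_pos: [0.5791, -0.0329, 0.1855]
ee_rot: [-0.002, -0.086, 0.996, -0.001]
ft_force: [0.7, -0.1, -0.5]
width: 1.0
[ 0.57783705 -0.03276345  0.18317634]
tin [ 0.57983494 -0.03133645] 8.771743613787391 -144.97518920898438
hold [ 0.57802281 -0.03313234] 7.891602918463267 -131.20407104492188
clock: 18.83
ee_pos: [0.5236, 0.2134, 0.125]
ee_rot: [-0.011, -0.254, 0.967, -0.001]
ft_force: [-1.2, -0.7, -0.3]
width: 1.001
clock: 19.0
ee_pos: [0.5221, 0.2128, 0.1229]
ee_rot: [-0.013, -0.254, 0.967, -0.001]
ft_force: [1.4, -0.3, 0.4]
width: 0.998
[0.52310708 0.21292492 0.12431776] [-0.01172222 -0.25425259  0.96706611 -0.00115673]
lids [0.53126559 0.2150496 ] 28.146505674014943 -190.25582885742188
(90, 60, 0.024) [0.5352 0.217 ] 30.5 -62.45542526245117
(82, 52, 0.042) [0.5266 0.2193] 33.7 -58.37584686279297
(44, 14, 0.066) [0.5283 0.213 ] 28.1 -80.0
```

```bash
python3 -m handwheel '[[[0,0,0],0],[[0,0,0],0],[[0,0,0],0]]'
python3 - <<'E'
from fit import *
from scipy.spatial.transform import Rotation as Ro
m,_=snap("wrist","l3");im=np.load("pics/l3.npy");o=get_obs();q=o["ee_rot"];print(o["ee_pos"],q,o["qvel"])
print("toolz",Ro.from_quat([*q[1:],q[0]]).as_matrix()[:,2])
T=np.array(m["extrinsics"]);print(T[2,:3])
p0=(.529,.214,np.radians(29.3))
x,c=fit("lids",[(im,m)],p0,span=.008);print("lids",x[:2],np.degrees(x[2]),c)
for r in MOD["lids"]: q,c=fit("lids",[(im,m)],p0,[r],.006);print(r,q[:2].round(4),np.degrees(q[2]).round(1),c)
v=(np.load("pics/w_lids.npy"),model(m,np.load("pics/w_lids_T.npy")))
a=overlay(im,m,x,MOD["lids"],4);b=overlay(*v,x,MOD["lids"],4); cv2.imwrite("pics/l3o.png",np.hstack([a,b]))
E
```

```text
clock: 19.3
ee_pos: [0.5239, 0.2129, 0.1255]
ee_rot: [-0.011, -0.254, 0.967, -0.001]
ft_force: [0.5, 0.3, 0.9]
width: 1.001
[0.52378687 0.21293339 0.12535123] [-0.01082981 -0.25407015  0.96712454 -0.00109752] [ 0.00024142  0.00171768  0.0064296  -0.00125175 -0.00191762 -0.00033815]
toolz [-0.02038986 -0.00762593 -0.99976302]
[ 0.20166854  0.11806034 -0.97231248]
lids [0.53111717 0.2152059 ] 27.72576049951469 -194.68043518066406
(90, 60, 0.024) [0.5338 0.2165] 29.7 -66.18812561035156
(82, 52, 0.042) [0.5275 0.2196] 32.5 -60.39738082885742
(44, 14, 0.066) [0.5285 0.2136] 27.8 -80.0
```

```bash
python3 - <<'E'
from fit import *
for n,f in(("top","top0"),("scene","scene0"),("wrist","l3")):
    im=np.load(f"pics/{f}.npy");m=imaging.camera_model(n)
    c=proj(m,[[.529,.212,.06]])[0].astype(int);r=14 if n!="wrist" else 50
    s=im[c[1]-r:c[1]+r,c[0]-r:c[0]+r].astype(int);mask=((s[...,2]-s[...,0])>0.35*s[...,2])&(s[...,2]>25)
    ys,xs=np.nonzero(mask);uv=np.array([xs.mean(),ys.mean()])+c-r
    print(n,"n",mask.sum(),"uv",uv.round(1),"pred",c,[ray(m,[uv],z)[0].round(4).tolist() for z in(.05,.06,.066)])
    if n=="top": print(s.max(2)[::2, ::2])
    if n=="wrist": print("bbox",xs.min()+c[0]-r,xs.max()+c[0]-r,ys.min()+c[1]-r,ys.max()+c[1]-r)
# overall silhouettes check in top for both
m=imaging.camera_model("top")
print(proj(m,rect((.529,.214,np.radians(29.3)),90,60,.024,2)).round(0).tolist())
E
```

```text
top n 55 uv [239.2 214.9] pred [238 216] [[0.5327, 0.2131, 0.05], [0.5326, 0.2111, 0.06], [0.5326, 0.21, 0.066]]
[[165 166 166 166 162 155 165 169 172 150  67  67 118 166]
 [165 166 165 159 160 167 172 172 173 170 109  61  83 151]
 [167 166 155 165 171 172 172 166 165 175 155  75  65 116]
 [167 170 172 172 174 164 118  76  90 168 177 135  72  81]
 [168 168 167 174 169 106  60  43  63 157 179 169  93  63]
 [168 168 167 175 173 135  63  56  38  89 172 181 139  60]
 [161 166 169 173 176 166  96  59  47  59 156 180 175 104]
 [155 153 162 170 176 175 146  71  56  36  77 172 184 157]
 [168 160 151 154 169 178 175 110  59  50  50 141 185 182]
 [171 170 164 155 145 172 180 156  72  57  73 164 186 188]
 [173 172 171 170 169 174 181 177 124 109 166 184 186 188]
 [173 173 172 172 170 173 180 183 184 183 184 186 186 176]
 [173 174 173 173 172 172 177 183 186 186 185 182 163 158]
 [174 174 174 173 173 172 171 177 186 183 167 150 143 159]]
scene n 81 uv [415.8 221. ] pred [415 219] [[0.5245, 0.214, 0.05], [0.5332, 0.2137, 0.06], [0.5384, 0.2135, 0.066]]
wrist n 583 uv [324.1 209. ] pred [322 207] [[0.5321, 0.2154, 0.05], [0.5298, 0.2141, 0.06], [0.5284, 0.2134, 0.066]]
bbox 318 331 187 231
[[256.0, 224.0], [242.0, 199.0], [242.0, 199.0], [225.0, 208.0], [225.0, 208.0], [239.0, 234.0], [239.0, 234.0], [256.0, 224.0]]
```

The bar triangulates to (0.530, 0.213) from all three cameras, which confirms the wrist fit; the top edge fit was fooled by a shadow. Descending on the flange.

```bash
python3 -m handwheel '[[[0.55,0.05,-2],0],[[0.55,0.05,-5],0],[[0.55,0.05,-8],0],[[0.55,0.05,-11],0],[[0.55,0.05,-13],0],[[0.55,0.05,-14.5],0],[[0.55,0.05,-15],0],[[0.55,0.05,-15.3],0],[[0.55,0.05,-15.3],0],[[0.55,0.05,-15.3],0]]' -1
python3 - <<'E'
from h import *
o=get_obs();print(o["ee_pos"],o["ee_rot"],o["ft_force"],o["qvel"].round(3))
E
```

```text
clock: 20.18
ee_pos: [0.5305, 0.2138, -0.0262]
ee_rot: [-0.01, -0.254, 0.967, -0.001]
ft_force: [0.3, 0.3, -0.1]
width: 1.0
[ 0.53048892  0.21376398 -0.02622252] [-0.00965781 -0.2540492   0.96714248 -0.00107232] [ 0.33452458  0.34370547 -0.13660435] [-0.001 -0.009 -0.003  0.001 -0.001 -0.001]
```

```bash
python3 -m handwheel '[[[0,0,-0.2],0],[[0,0,-0.4],0],[[0,0,-0.4],0],[[0,0,-0.4],0]]' -1
python3 -m handwheel '[[[0,0,0],0],[[0,0,0],0],[[0,0,0],0],[[0,0,0],0],[[0,0,0],0],[[0,0,0],0],[[0,0,0],0],[[0,0,0],0],[[0,0,0],0],[[0,0,0],0]]' 1
python3 - <<'E'
from fit import *
m,_=snap("wrist","l4");im=np.load("pics/l4.npy");o=get_obs();print(o["ee_pos"],o["ee_rot"],o["ft_force"])
x,c=fit("lids",[(im,m)],(.530,.2135,np.radians(29.4)),[(82,52,.042)],.006);print("hood",x[:2],np.degrees(x[2]),c)
x,c=fit("lids",[(im,m)],(.530,.2135,np.radians(29.4)),[(90,60,.024)],.006);print("flange",x[:2],np.degrees(x[2]),c)
a=overlay(im,m,x,MOD["lids"],4);cv2.imwrite("pics/l4o.png",np.hstack([a,cv2.resize(im[100:300,220:420],(400,400))]))
E
```

```text
clock: 20.52
ee_pos: [0.5307, 0.2138, -0.0298]
ee_rot: [-0.009, -0.254, 0.967, -0.001]
ft_force: [0.8, 0.3, -0.2]
width: 1.002
clock: 21.35
ee_pos: [0.5307, 0.2138, -0.0299]
ee_rot: [-0.009, -0.254, 0.967, -0.001]
ft_force: [0.4, -0.2, -0.6]
width: 0.626
[ 0.53066581  0.21382722 -0.02991165] [-0.00941078 -0.25411776  0.96712688 -0.00109453] [ 0.10726565 -0.50194767 -0.17580293]
hood [0.52340768 0.21029961] 28.791129033595684 -64.12862396240234
flange [0.52955384 0.21422969] 28.687899713081578 -68.04678344726562
```

Flange gripped: opening 59.5 mm against 60. Lifting slowly and carrying.

```bash
python3 -m handwheel '[[[0,0,0.5],0],[[0,0,1.5],0],[[0,0,3],0],[[0,0,5],0],[[0,0,7],0],[[0,0,8.5],0],[[0,0,9.5],0],[[0,0,10],0],[[0,0,10],0],[[0,0,10],0]]'
python3 - <<'E'
from h import *
o=get_obs();print(o["ee_pos"],o["ee_rot"],o["ft_force"],o["width"])
E
```

```text
clock: 22.23
ee_pos: [0.5303, 0.2137, 0.0696]
ee_rot: [-0.01, -0.254, 0.967, -0.001]
ft_force: [0.8, -0.0, -2.6]
width: 0.624
[0.53025622 0.21368058 0.06964772] [-0.00976003 -0.25407626  0.96713431 -0.00110709] [ 0.77153262 -0.02308596 -2.59016632] 0.6240288918995462
```

```bash
python3 -m handwheel '[[[0.2,-1,0],-1],[[0.5,-3,0],-3],[[1,-6,0],-6],[[1.7,-9,0],-9],[[2.3,-12,0],-12],[[2.9,-15,0],-15],[[3.5,-18,0],-17],[[4.1,-21,0],-19],[[4.6,-23.5,0],-19.5],[[4.8,-24.6,0],-19.5]]'
python3 -m handwheel '[[[0.1,0,0],0],[[0.1,0,0],0],[[0.1,0,0],0],[[0.1,0,0],0]]'
python3 - <<'E'
from fit import *
m,_=snap("wrist","l5");im=np.load("pics/l5.npy");o=get_obs();p=o["ee_pos"];print(p,o["ee_rot"],o["ft_force"])
d=p[2]+.0299;q=o["ee_rot"];a=np.arctan2(q[2]**2-q[1]**2,2*q[1]*q[2])-np.pi/2;print("yaw",np.degrees(a))
for lab,md in(("flange",[(90,60,.024+d)]),("hood",[(82,52,.042+d)]),("bar",[(44,14,.066+d)])):
    x,c=fit("lids",[(im,m)],(p[0],p[1],a),md,.006);print(lab,x[:2],np.degrees(x[2]),c)
for lab,md in(("tinrim",[(80,50,.066)]),("hold",[(116,86,.022)])):
    x,c=fit("lids",[(im,m)],(.577,-.0325,np.radians(9.8)),md,.006);print(lab,x[:2],np.degrees(x[2]),c)
g=lambda c:np.clip(255*(c/255.)**.6,0,255).astype(np.uint8)
cv2.imwrite("pics/l5c.png",g(cv2.resize(im[20:320,120:520],(800,600),interpolation=cv2.INTER_CUBIC)))
E
```

```text
clock: 23.07
ee_pos: [0.5777, -0.0359, 0.0683]
ee_rot: [-0.011, -0.085, 0.996, 0.0]
ft_force: [-0.1, 0.9, -3.2]
width: 0.629
clock: 23.4
ee_pos: [0.5781, -0.0347, 0.0678]
ee_rot: [-0.011, -0.085, 0.996, 0.001]
ft_force: [0.5, -0.1, -1.4]
width: 0.628
[ 0.57827616 -0.03462711  0.06798963] [-1.11698786e-02 -8.55742836e-02  9.96269082e-01  4.37895302e-04] [ 0.16376317  0.10560358 -2.49572059]
yaw 9.818713430142465
flange [ 0.57816501 -0.03357201] 9.011785338860488 -63.76388168334961
hood [ 0.57522189 -0.03455499] 8.934352559273993 -46.91835021972656
bar [ 0.57071961 -0.03503798] 9.61944018996413 -65.5367202758789
tinrim [ 0.57191336 -0.03038469] 9.856263801366516 -46.95956039428711
hold [ 0.57535589 -0.02911738] 11.567545398897217 -58.974281311035156
```

```bash
python3 -m handwheel '[[[0,0.18,-0.5],0],[[0,0.18,-1.2],0],[[0,0.18,-2],0],[[0,0.18,-2.5],0],[[0,0.18,-2.8],0],[[0,0.18,-2.8],0],[[0,0.18,-2.8],0]]'
python3 - <<'E'
from h import *
o=get_obs();print(o["ee_pos"],o["ee_rot"],o["ft_force"])
E
```

```text
clock: 24.03
ee_pos: [0.5781, -0.0329, 0.0396]
ee_rot: [-0.012, -0.086, 0.996, 0.001]
ft_force: [0.5, -1.0, -2.2]
width: 0.628
[ 0.57805449 -0.03285129  0.03955677] [-1.15161025e-02 -8.55345953e-02  9.96268510e-01  5.17497029e-04] [ 0.46613137 -0.96100312 -2.1891653 ]
```

```bash
python3 -m handwheel '[[[0,0,-0.3],0],[[0,0,-0.6],0],[[0,0,-0.6],0],[[0,0,-0.6],0]]'
python3 -m handwheel '[[[0,0,-0.2],0],[[0,0,-0.4],0],[[0,0,-0.4],0],[[0,0,-0.4],0]]'
```

```text
clock: 24.37
ee_pos: [0.5779, -0.0329, 0.0334]
ee_rot: [-0.012, -0.085, 0.996, 0.001]
ft_force: [0.2, -1.1, -2.4]
width: 0.622
clock: 24.7
ee_pos: [0.5778, -0.0328, 0.0292]
ee_rot: [-0.012, -0.086, 0.996, 0.001]
ft_force: [0.4, -0.2, -2.8]
width: 0.627
```

```bash
python3 -m handwheel '[[[0,0,-0.2],0],[[0,0,-0.4],0],[[0,0,-0.4],0],[[0,0,-0.4],0]]'
python3 -m handwheel '[[[0,0,-0.15],0],[[0,0,-0.3],0],[[0,0,-0.3],0],[[0,0,-0.3],0]]'
```

```text
clock: 25.03
ee_pos: [0.5776, -0.0328, 0.0249]
ee_rot: [-0.012, -0.085, 0.996, 0.001]
ft_force: [-0.0, 0.6, -3.7]
width: 0.629
clock: 25.37
ee_pos: [0.5778, -0.0328, 0.0221]
ee_rot: [-0.012, -0.086, 0.996, 0.001]
ft_force: [-1.2, 0.3, -0.6]
width: 0.628
```

```bash
python3 -m handwheel '[[[0,0,-0.1],0],[[0,0,-0.1],0],[[0,0,-0.1],0]]'
python3 -m handwheel '[[[0,0,0.05],0],[[0,0,0.05],0],[[0,0,0.05],0],[[0,0,0.05],0],[[0,0,0.05],0],[[0,0,0.05],0],[[0,0,0.05],0],[[0,0,0.05],0],[[0,0,0.05],0]]' -1
python3 - <<'E'
from fit import *
o=get_obs();print(o["ee_pos"],o["ee_rot"],o["ft_force"],o["width"])
E
```

```text
clock: 25.62
ee_pos: [0.5778, -0.0328, 0.0221]
ee_rot: [-0.012, -0.086, 0.996, 0.001]
ft_force: [-4.1, 0.9, 5.5]
width: 0.626
clock: 26.37
ee_pos: [0.5778, -0.0328, 0.0226]
ee_rot: [-0.012, -0.086, 0.996, 0.001]
ft_force: [0.5, -0.3, -0.2]
width: 0.999
[ 0.57784275 -0.03284554  0.02256495] [-1.19777908e-02 -8.55000726e-02  9.96265990e-01  5.88792270e-04] [ 0.53666185 -0.33469477 -0.16188878] 0.9993817892679272
```

```bash
python3 -m handwheel '[[[0,0,1],0],[[0,0,2],0],[[0,0,3],0],[[0,0,4],0],[[0,0,4.2],0],[[0,0,4.2],0],[[0,0,4.2],0]]' -1
python3 - <<'E'
from fit import *
m,_=snap("wrist","b1");im=np.load("pics/b1.npy");o=get_obs();print(o["ee_pos"],o["ee_rot"],o["ft_force"])
for lab,md in(("bar",[(44,14,.118)]),("hood",[(82,52,.094)]),("flange",[(90,60,.076)])):
    x,c=fit("lids",[(im,m)],(.577,-.0328,np.radians(9.8)),md,.006);print(lab,x[:2],np.degrees(x[2]),c)
g=lambda c:np.clip(255*(c/255.)**.6,0,255).astype(np.uint8)
a=g(cv2.resize(im[60:300,160:480],(480,360),interpolation=cv2.INTER_CUBIC))
ms,_=snap("scene","b1s");s=np.load("pics/b1s.npy");c=proj(ms,[[.577,-.033,.09]])[0].astype(int)
s=g(cv2.resize(s[c[1]-45:c[1]+45,c[0]-40:c[0]+40],(320,360),interpolation=cv2.INTER_CUBIC))
cv2.imwrite("pics/b1c.png",np.hstack([a,s]))
E
```

```text
clock: 26.95
ee_pos: [0.578, -0.0328, 0.0649]
ee_rot: [-0.012, -0.086, 0.996, 0.001]
ft_force: [-0.7, -0.7, 0.8]
width: 0.999
[ 0.57752949 -0.03277821  0.06431494] [-1.22163927e-02 -8.55212657e-02  9.96261232e-01  6.56577967e-04] [-0.19071946  0.85717825  0.22847188]
bar [ 0.58080123 -0.03190256] 8.239783002794972 -54.2221565246582
hood [ 0.57779634 -0.03205498] 8.700476471214358 -66.0762710571289
flange [ 0.58426423 -0.03082802] 8.870530996163888 -68.74376678466797
```

View pics/b1c.png

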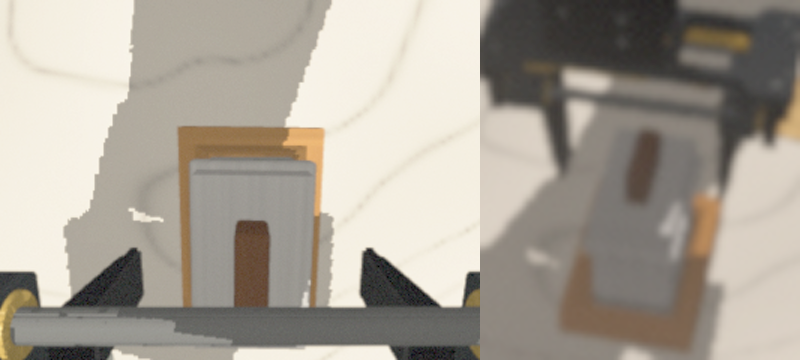

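The lids sit square on the tin in the holder. The bar (252,265) is midway between the fingers (140 and 365). Gripping it.

```bash
python3 -m handwheel '[[[0,0,0],0],[[0,0,0],0],[[0,0,0],0],[[0,0,0],0],[[0,0,0],0],[[0,0,0],0],[[0,0,0],0],[[0,0,0],0],[[0,0,0],0],[[0,0,0],0]]' 1
python3 -m handwheel '[[[0,0,0],0],[[0,0,0],0],[[0,0,0],0],[[0,0,0],0],[[0,0,0],0],[[0,0,0],0],[[0,0,0],0]]'
```

```text
clock: 27.88
ee_pos: [0.5773, -0.0328, 0.064]
ee_rot: [-0.012, -0.085, 0.996, 0.001]
ft_force: [0.8, -0.5, -0.1]
width: 0.36
clock: 28.47
ee_pos: [0.5774, -0.0328, 0.0641]
ee_rot: [-0.012, -0.086, 0.996, 0.001]
ft_force: [0.3, 0.5, 0.4]
width: 0.145
```

```bash
python3 -m handwheel '[[[0,0,0.2],0],[[0,0,0.5],0],[[0,0,0.8],0],[[0,0,1],0],[[0,0,1],0],[[0,0,1],0]]'
python3 -m handwheel '[[[0,0,0.5],0],[[0,0,1.5],0],[[0,0,3],0],[[0,0,4.5],0],[[0,0,6],0],[[0,0,7.5],0],[[0,0,8.5],0],[[0,0,9],0],[[0,0,9],0],[[0,0,9],0]]'
python3 -m handwheel '[[[0,0,0],0],[[0,0,0],0],[[0,0,0],0],[[0,0,0],0]]'
python3 - <<'E'
from fit import *
m,_=snap("wrist","f1");im=np.load("pics/f1.npy");o=get_obs();print(o["ee_pos"],o["ee_rot"],o["ft_force"],o["qvel"].round(3))
for lab,md in(("hood",[(82,52,.094+.1)]),("flange",[(90,60,.076)]),("boss",[(70,40,.085)]),("holder",[(116,86,.022)])):
    x,c=fit("lids",[(im,m)],(.577,-.0328,np.radians(9.8)),md,.008);print(lab,x[:2],np.degrees(x[2]),c)
mt,_=snap("top","f1t");t=np.load("pics/f1t.npy")
ms,_=snap("scene","f1s")
s=np.load("pics/f1s.npy");b=np.load("pics/scene0.npy")
# rows of the held lid vs seated inner lid in scene: brightness profile on the projected vertical axis
P=proj(ms,[[.577,-.033,z] for z in np.arange(.0,.24,.01)]);print([(round(.01*i,2),int(s[int(v+.5),int(u+.5)].max())) for i,(u,v) in enumerate(P)])
E
```

```text
clock: 28.97
ee_pos: [0.5775, -0.0328, 0.0743]
ee_rot: [-0.012, -0.086, 0.996, 0.001]
ft_force: [0.3, 0.3, -0.5]
width: 0.146
clock: 29.8
ee_pos: [0.5774, -0.0328, 0.1642]
ee_rot: [-0.012, -0.086, 0.996, 0.001]
ft_force: [0.3, 0.3, -0.9]
width: 0.144
clock: 30.13
ee_pos: [0.577, -0.0327, 0.1634]
ee_rot: [-0.013, -0.086, 0.996, 0.001]
ft_force: [-0.2, -0.1, -0.6]
width: 0.146
[ 0.57711495 -0.03272782  0.16362801] [-1.27519518e-02 -8.55018143e-02  9.96256105e-01  7.75106512e-04] [-0.19496991  0.04009787 -0.20595745] [ 0.    -0.003 -0.005  0.    -0.    -0.002]
hood [ 0.57514872 -0.03208372] 9.59463653590044 -53.41250228881836
flange [ 0.57308714 -0.02425753] 21.755116415739828 -48.48982238769531
boss [ 0.56676759 -0.04125714] 8.875136997768807 -48.06578826904297
holder [ 0.57400991 -0.02382402] 9.878780885349103 -50.42184066772461
[(0.0, 76), (0.01, 77), (0.02, 87), (0.03, 85), (0.04, 78), (0.05, 77), (0.06, 77), (0.07, 77), (0.08, 76), (0.09, 77), (0.1, 78), (0.11, 77), (0.12, 79), (0.13, 87), (0.14, 72), (0.15, 71), (0.16, 72), (0.17, 63), (0.18, 37), (0.19, 36), (0.2, 37), (0.21, 35), (0.22, 35), (0.23, 51)]
```

```bash
python3 - <<'E'
from fit import *
F=[]
for i in range(20): imaging.snapshot("top");F.append(get_obs()["ft_force"])
F=np.array(F);print(F.mean(0),F.std(0)/20**.5,get_obs()["width"],get_obs()["ee_pos"])
# match before-lift crop of flange/tin/holder region in scene to the present one
ms=imaging.camera_model("scene");a=np.load("pics/b1s.npy");b=np.load("pics/f1s.npy")
for lab,P in(("flange near edge",[.577+.045,-.026,.071]),("flange left",[.577,-.033-.03,.071]),("flange right",[.577,-.033+.03,.071]),("tin front",[.62,-.026,.04])):
    u,v=proj(ms,[P])[0].round().astype(int);t=a[v-5:v+6,u-5:u+6];r=cv2.matchTemplate(b[v-15:v+16,u-15:u+16],t,cv2.TM_CCOEFF_NORMED)
    _,s,_,l=cv2.minMaxLoc(r);print(lab,round(s,2),"shift px",l[0]-10,l[1]-10)
E
```

```text
[ 0.15472001  0.06050875 -0.77693922] [0.10326997 0.11624349 0.13899885] 0.1440174248499583 [ 0.57741504 -0.03278083  0.16423384]
flange near edge 0.51 shift px -1 0
flange left 0.99 shift px 0 0
flange right 0.69 shift px -2 4
tin front 0.98 shift px 0 0
```

The held load is 0.8 ± 0.14 N, which is the outer lid alone (both lids weighed about 2.5 N). The tin and the flange's left edge have not moved in the scene image. Handing in.

```bash
python3 -c "
from workcell import robot,get_obs
print(robot.finish_job()); o=get_obs(); print(o['clock'],o['ee_pos'],o['width'])"
```

```text
the job is handed in; nothing more can be done
None
the job is handed in; nothing more can be done
```

The job is handed in. The grey tin stands in the holder's pocket and the inner lid is home on it. The arm is holding the outer lid by its bar about 10 cm above where it sat. `finish_job` reports no verdict, so this rests on my own checks.

**Height error:** The first grasp closed on air just above the tin and nothing moved. Touching the bare ledge showed the fingertips end about 33.5 mm above the reported TCP, so I corrected every later grasp height by that amount.

**Checks that agreed:**
- **Tin:** it met the pocket floor at the predicted height.
- **Lids:** the plug slid into the tin without resistance, and the flange met the rim exactly at the predicted height. A picture then showed the lids nested and square on the tin.
- **Outer lid:** the grip on the bar measured 13.8 mm against a nominal 14. The held load is 0.8 ± 0.14 N, which is the outer lid alone. In the scene image the tin's front and the flange's left edge had not shifted.

**Checks that disagreed or were weak:**
- **Fits:** the edge fit of the lids in the top view was 14 mm off because of a shadow. The fits of the flange, boss and holder after the last lift were unusable because they were hidden from view. Two of the four image matches, at the flange's near and right edges, were poor (0.51 and 0.69).
- **Tilt:** the tool has drifted about 0.025 rad off vertical, well under the 0.2 rad limit for the held lid.
- **Not checked at the end:** I had used all 12 views before the last lift, so the final state was checked by numbers only. I did not check the bystanders again at the end; no contact forces suggested any were touched.

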